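# Vent a sprayer tank and take off its push-and-turn filler cap

## Task

Make the sprayer tank ready to fill: first vent it by pulling the sprung relief knob straight up to its stop, holding it there for about a second, then letting it spring back down. Then press the push-and-turn filler cap fully down, twist it counter-clockwise (seen from above) while pressed until it comes free, and lift it straight up off the neck. Finish still holding the cap in the gripper, upright and still, about 6 cm above the place where it sat; leave the jug, canister, rake and bracket where they are.

Things in the scene. Friction and masses are not known exactly. Their poses are not given: they have to be found in the camera images.
- tank: white sprayer tank strapped to the shelf (it cannot move), 130 mm along its x, 250 mm along its y, top face 150 mm high; origin on the shelf under its centre, z up. On top: the filler neck with the cap at (0, -55) mm and the relief knob at (0, +65) mm in the tank's x, y axes
- neck_rim (a point): centre of the filler neck's upper rim (51 mm across), 178 mm above the shelf, on the cap's turning axis; fixed. Under the cap a spring (4 N, rising to 10 N) lets the cap be pressed 9 mm to a hard stop; 7 mm gets past the locking tooth. Kept down, the cap turns counter-clockwise (from above); it is free to lift from 52 to 86 degrees of turn (aim for 70; stop at 88). 25 mm of lift clears the neck
- cap_grip (a point): centre of the grip bar on the grey cap (50 to 100 g). Bar: 56 mm along this point's x, 18 mm thick along its y, 26 mm tall (13 above and below the point), standing on a ribbed round cap 62 mm across, 27 mm deep. z up = turning axis. Locked, the point is 204 mm above the shelf, the cap's flat top 191 mm, and its x lies along the tank's x within 4 degrees
- relief_grip (a point): centre of the black relief knob: upright cylinder, 22 mm across, 24 mm tall, on a brass boss beyond the cap; this point is half-way up it, 186 mm above the shelf at rest
- relief (a joint): relief knob travel in m: 0 at rest (down), 0.012 at its upper stop; a spring pulls it back down with 4 N at rest and 10 N at the stop
- jug_center (a point): bystander: white plastic jug, 85 x 65 mm, 138 mm tall, side handle; point 60 mm above its base
- canister_center (a point): bystander: blue seed canister with flip-top lid, 76 mm across, 116 mm tall; point 55 mm above its base
- rake_center (a point): bystander: steel hand rake with wooden handle lying flat, 260 mm long; point on its shaft near the middle, 14 mm up
- bracket_center (a point): bystander: small galvanised L bracket, 80 x 30 mm, 40 mm tall; point 20 mm up
There are look-alikes about, which are no part of the job. There is more than one size of the part that bears cap_grip; the job needs the middle-sized.

How it is judged:
By the outcome, as a careful person would: the job done as asked, in the order asked, and still so for the second after the job is handed in, while the arm keeps its last pose, push and grip.
It also fails if it takes over 51 s, if anything falls off the work surface, if the arm or the gripper's body presses on something with over 40 N, if the wrist force passes 120 N, or if a joint passes its speed limit or range.

## Robot

A 6-joint arm with a two-finger parallel gripper is mounted at the origin on the work surface. World frame = base frame: x ahead of the robot, y to its left, z up, the work surface at z = 0. Lengths are in m, angles in degrees, forces in N, time in s.
With the tool pointing down it reaches from about 0.275 to 0.825 m from the base axis. Payload 5.2 kg.
Tool frame: the origin (TCP) lies at the very end of the fingers, on their centre line; the grasp point (between the pads) lies 19 mm behind it; y points along the fingers, z is the direction in which the jaws open and shut, and the axes are right-handed (so a half turn about y gives the same grasp; the last joint's range is limited). The gripper opens to 93 mm and grips with 3 to 60 N. Pads are 15 mm wide; open, the fingers measure 128 mm over their backs; the gripper's body (75 mm by 188 mm) begins 65 mm behind the grasp point.
Start: joints at [-78.197, 14.817, 87.949, -0, 77.235, -11.62], TCP at [0.219, -0.505, 0.197] pointing down, gripper open.
Joint ranges: [-179.93, 179.93], [-52.35, 119.4], [10.71, 147.94], [-69.91, 249.91], [12.55, 155.21], [-178.61, 178.61]. Speed limits (degrees/s): [147.25, 147.25, 180, 180, 180, 180].

## Interface

Orientations are given as [roll, pitch, yaw] about the fixed x, y, z axes, in that order (R = Rz(yaw) Ry(pitch) Rx(roll)).
In Python, from rig import state, camera, hand_in gives the robot as it stands. The module is installed in compiled form; this text tells all that it offers.
- The arm moves only by the tool move_arm, never from a script. Its argument "series" is a list of rows, each an object with "slide": the shift along the world's x, y, z in m, a list of three; "delta_rot": the turn, a rotation vector about the world's x, y, z in rad, a list of three; "fingers": the finger opening in m, from 0 to 0.093. A call has exactly 8 rows; each row is the pose to reach, as a shift and turn from the pose commanded when the call began; what a row does not reach only later rows make up. A row lasts 1/10 s, in which the tool goes at most 50 mm and 8.59 degrees, less where a joint would pass 70% of its speed; a pose out of reach is approached as far as the arm can. A call with a gripper value outside its range is refused whole. The fingers move at their own pace and stop on an object; "squeeze" is the grip in N (left out, the last holds). Time passes only in rows, so rows that repeat a pose let the fingers close, or fill a call up. It gives the time, the measured TCP pose, the force and the opening at its end, in the units of the state.
- state(): the state, without advancing time (a new reading comes with each control period).
- camera(name): name is "scene" or "top"; returns a dict with "pixels" (400x640x3 uint8, red, green, blue), "mtx" (3x3 intrinsics, pixels), "R" (3x3) and "t" (3): a world point X has camera coordinates R X + t. Camera axes: x right, y down, z forward; pixel columns grow to the right and rows downward; lengths in m; the calibration is good to about 2 mm. A picture is of the moment at which its call begins. There is no depth.
- hand_in(): hands the job in, once; it reports no verdict.
The state is a dict: "time": time; "q": joint angles; "qvel": joint speeds; "tau": joint torques, N m; "tool_pos": TCP position; "eef_rot": TCP orientation; "ft_force": force on the tool from outside, world axes, zero at the start; "torque": the same for the moment, N m; "gripper_width": finger opening in m.
Only numpy, scipy, OpenCV 4.12 (cv2) and the standard library are available. Lean on these libraries where they do the work, as an engineer would, in place of code of your own. Each camera call takes 0.05 s, during which the arm holds its last target. There are 200 camera calls.

## Working session

There is one attempt and no reset: what is moved stays moved. The work goes in short steps, Python scripts to look and compute and a tool call to move; the robot and the scene stay as the last step left them, time stands still between calls to the robot, and variables do not carry over. Pictures are saved under pics/ and viewed, about 8 in all and at most 12, crops included, and the job is handed in when it is done.

Besides the shell and the picture viewer there is one more tool, called after "Emit:" as name([rows], argument=value, ...), one row to a line, values as JSON. move_arm: Moves the arm, as the interface text tells. Its arguments: {"type":"object","properties":{"series":{"type":"array"},"squeeze":{"type":"number"}},"required":["series"]}

```bash
mkdir -p pics
python3 - <<'E'
from rig import state,camera
import cv2,numpy as np,pickle
s=state();print(s)
for n in("scene","top"):
    c=camera(n);cv2.imwrite(f"pics/{n}0.png",c["pixels"][:,:,::-1]);pickle.dump(c,open(n+"0.pkl","wb"));print(n,c["mtx"].round(1).tolist(),c["R"].round(3).tolist(),c["t"].round(3).tolist())
E
```

```text
{'time': 0.0, 'q': array([-7.81975708e+01,  1.48585971e+01,  8.80106001e+01,  1.76242051e-03,
        7.72337158e+01, -1.16200355e+01]), 'qvel': array([-0.03251292, -0.04857761, -0.03653446, -0.02892121, -0.08467121,
        0.03568848]), 'tau': array([ 1.00842721e-03, -4.37304461e+01, -2.84000641e+01,  7.21312221e-02,
        4.09779302e-02, -1.21720050e-04]), 'tool_pos': array([ 0.21853775, -0.50409291,  0.1964273 ]), 'eef_rot': array([-9.01004576e+01,  2.24116892e-02, -1.56577946e+02]), 'ft_force': array([-0.43282024, -0.16372401,  0.33144763]), 'torque': array([-0.00576114,  0.02420234,  0.01660187]), 'gripper_width': 0.09294679552695767}
scene [[446.2, 0.0, 311.1], [0.0, 446.2, 198.0], [0.0, 0.0, 1.0]] [[0.44, 0.898, 0.01], [0.763, -0.369, -0.531], [-0.473, 0.241, -0.848]] [-0.278, -0.362, 1.603]
top [[420.1, 0.0, 318.6], [0.0, 420.1, 206.7], [0.0, 0.0, 1.0]] [[-0.007, -1.0, 0.018], [-0.996, 0.005, -0.091], [0.09, -0.018, -0.996]] [0.021, 0.585, 1.067]
```

View pics/scene0.png

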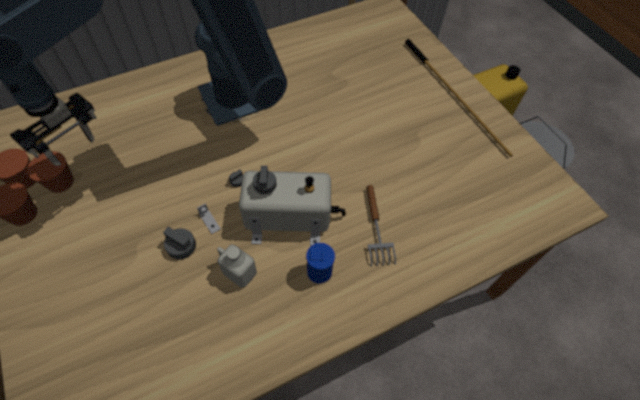

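View pics/top0.png

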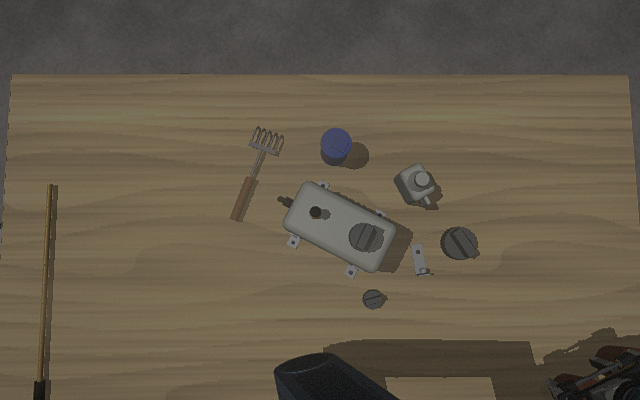

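Cap candidates: the one on the tank (scene 264,182 / top 367,237), a small loose one (scene 237,178 / top 373,299) and a large loose one (scene 180,242 / top 459,243). The one on the tank is middle-sized and sits on the neck, so it fits. The knob is at scene 309,184 / top 316,212. Next I'll confirm this in an enlarged crop.

Run:
```python
import cv2,numpy as np
t=cv2.imread("pics/top0.png")[170:310,270:430]
s=cv2.imread("pics/scene0.png")[155:255,220:360]
a=cv2.resize(t,None,fx=2.5,fy=2.5,interpolation=cv2.INTER_CUBIC)
b=cv2.resize(s,None,fx=400/140,fy=400/140,interpolation=cv2.INTER_CUBIC)
o=np.zeros((350,800,3),np.uint8);o[:a.shape[0],:400]=a;o[:b.shape[0],400:]=b
cv2.imwrite("pics/crop1.png",cv2.convertScaleAbs(o,alpha=1.5))
```

```text
(no output)
```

View pics/crop1.png

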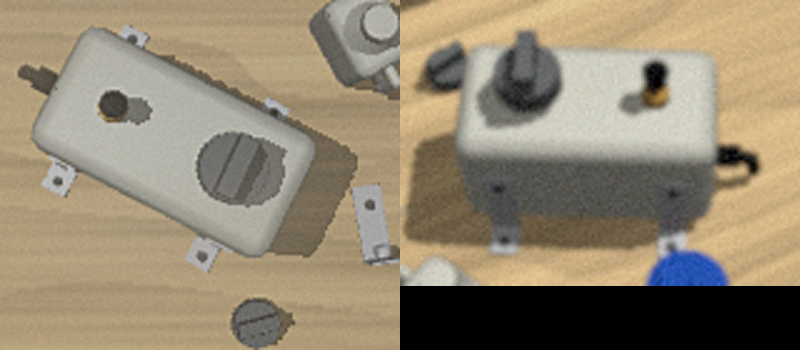

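```bash
cat > h.py <<'E'
import cv2,numpy as np,pickle
from scipy.optimize import least_squares
def proj(c,X): 
    p=c["mtx"]@(c["R"]@np.asarray(X,float).T+c["t"][:,None]);return (p[:2]/p[2]).T
def unproj(c,uv,z):
    d=c["R"].T@np.linalg.solve(c["mtx"],[*uv,1]);o=-c["R"].T@c["t"];return o+d*(z-o[2])/d[2]
C={n:pickle.load(open(n+"0.pkl","rb")) for n in("scene","top")}
def W(p,P):
    P=np.asarray(P,float);c,s=np.cos(p[2]),np.sin(p[2]);return np.c_[p[0]+c*P[:,0]-s*P[:,1],p[1]+s*P[:,0]+c*P[:,1],P[:,2]]
E
python3 - <<'E'
from h import *
T=lambda x,y:(270+x/2.5-.3,170+y/2.5-.3)
S=lambda x,y:(220+(x-400)/2.857-.3,155+y/2.857-.3)
K,D=(0,.065,.198),(0,-.055,.191)
ob=[("top",K,T(113,103)),("top",D,T(233,167)),("scene",K,S(656,67)),("scene",D,S(528,77))]
for n,P,uv in ob: print(n,unproj(C[n],uv,P[2]).round(4))
f=lambda p:np.concatenate([(proj(C[n],W(p,[P]))[0]-uv) for n,P,uv in ob])
k=unproj(C["top"],ob[0][2],.198);d=unproj(C["top"],ob[1][2],.191)
v=k-d;p0=[*((k+d)/2)[:2],np.arctan2(-v[0],v[1])]
r=least_squares(f,p0);print(r.x,np.degrees(r.x[2]),r.fun.round(2))
p=r.x;print("cap",W(p,[(0,-.055,.204)]),"knob",W(p,[(0,.065,.186)]))
a=np.linspace(0,2*np.pi,60)
ims=[]
for n,(x0,y0,w,h),sc in(("top",(270,170,160,140),2.5),("scene",(220,155,140,100),400/140)):
    im=cv2.resize(C[n]["pixels"][y0:y0+h,x0:x0+w,::-1],(400,int(h*sc)),interpolation=cv2.INTER_CUBIC)
    im=cv2.convertScaleAbs(im,alpha=1.4)
    def dr(P,col):
        u=((proj(C[n],W(p,P))+.5-[x0,y0])*sc*8).astype(int);cv2.polylines(im,[u],True,col,1,cv2.LINE_AA,3)
    dr(np.c_[.011*np.cos(a),.065+.011*np.sin(a),0*a+.198],(0,255,0))
    dr(np.c_[.031*np.cos(a),-.055+.031*np.sin(a),0*a+.191],(0,255,0))
    dr([(.028*i,-.055+.009*j,.217) for i,j in((1,1),(1,-1),(-1,-1),(-1,1))],(0,0,255))
    dr([(.065*i,.125*j,.15) for i,j in((1,1),(1,-1),(-1,-1),(-1,1))],(255,0,0))
    o=np.zeros((350,400,3),np.uint8);o[:im.shape[0]]=im;ims.append(o)
cv2.imwrite("pics/ov.png",np.hstack(ims))
E
```

```text
top [0.5605 0.0287 0.198 ]
top [ 0.504  -0.0766  0.191 ]
scene [0.558  0.0291 0.198 ]
scene [ 0.5123 -0.0804  0.191 ]
[ 0.53088715 -0.02903245 -0.461415  ] -26.437132329590177 [-0.21  0.29  0.76 -1.11  0.33  0.52 -0.15 -1.94]
cap [[ 0.50640029 -0.07828073  0.204     ]] knob [[0.55982616 0.02917008 0.186     ]]
```

View pics/ov.png

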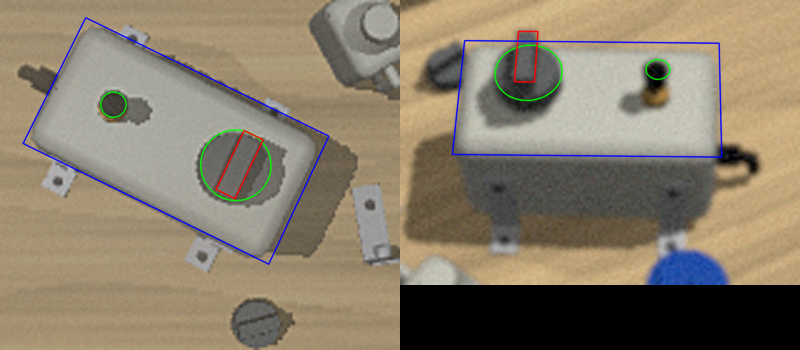

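Confirmed: the cap on the tank is the middle-sized one. Poses are cap ≈ (0.505, -0.077), knob ≈ (0.560, 0.029) and tank yaw ≈ -27°. I'll approach the knob with the jaws along the tank's y.

Emit:
move_arm([
  {"slide": [0, 0, 0.04], "delta_rot": [0, 0, -0.06], "fingers": 0.06},
  {"slide": [0.01, 0.02, 0.075], "delta_rot": [0, 0, -0.18], "fingers": 0.06},
  {"slide": [0.035, 0.055, 0.1], "delta_rot": [0, 0, -0.3], "fingers": 0.06},
  {"slide": [0.06, 0.095, 0.1], "delta_rot": [0, 0, -0.42], "fingers": 0.06},
  {"slide": [0.085, 0.135, 0.1], "delta_rot": [0, 0, -0.54], "fingers": 0.06},
  {"slide": [0.11, 0.175, 0.1], "delta_rot": [0, 0, -0.66], "fingers": 0.06},
  {"slide": [0.135, 0.215, 0.1], "delta_rot": [0, 0, -0.78], "fingers": 0.06},
  {"slide": [0.16, 0.255, 0.1], "delta_rot": [0, 0, -0.88], "fingers": 0.06},
], squeeze=30)

```text
time: 0.9
tool_pos: [0.3791, -0.2478, 0.297]
eef_rot: [-90.0, -0.0, 152.7]
ft_force: [0.6, -1.1, -0.2]
gripper_width: 0.0602
```

Emit:
move_arm([
  {"slide": [0.025, 0.04, 0], "delta_rot": [0, 0, 0], "fingers": 0.06},
  {"slide": [0.05, 0.08, 0], "delta_rot": [0, 0, 0], "fingers": 0.06},
  {"slide": [0.075, 0.12, 0], "delta_rot": [0, 0, 0], "fingers": 0.06},
  {"slide": [0.1, 0.16, -0.02], "delta_rot": [0, 0, 0], "fingers": 0.06},
  {"slide": [0.125, 0.2, -0.03], "delta_rot": [0, 0, 0], "fingers": 0.06},
  {"slide": [0.15, 0.24, -0.04], "delta_rot": [0, 0, 0], "fingers": 0.06},
  {"slide": [0.175, 0.27, -0.05], "delta_rot": [0, 0, 0], "fingers": 0.06},
  {"slide": [0.181, 0.279, -0.06], "delta_rot": [0, 0, 0], "fingers": 0.06},
])

```text
time: 1.7
tool_pos: [0.561, 0.0326, 0.2359]
eef_rot: [-90.0, -0.1, 153.2]
ft_force: [0.9, -0.4, 0.5]
gripper_width: 0.0599
```

Run:
```python
from rig import state,camera
from h import *
ims=[]
for n,(x0,y0,w,h) in(("top",(270,150,160,140)),("scene",(240,110,140,122))):
    c=camera(n);ims.append(cv2.convertScaleAbs(cv2.resize(c["pixels"][y0:y0+h,x0:x0+w,::-1],(400,350),interpolation=cv2.INTER_CUBIC),alpha=1.4))
cv2.imwrite("pics/k1.png",np.hstack(ims))
s=state();print(s["tool_pos"],s["ft_force"])
```

```text
[0.55879394 0.0306342  0.23485277] [0.23042042 0.68059518 0.42214844]
```

View pics/k1.png

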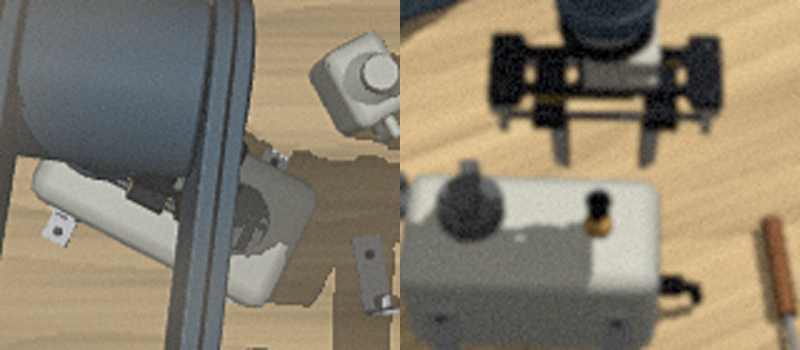

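The fingers straddle the knob axis in the scene view (finger tips mid ≈ crop 605,163, knob crop 600,200). Next I'll descend and close on it.

Emit:
move_arm([
  {"slide": [0, 0, -0.02], "delta_rot": [0, 0, 0], "fingers": 0.06},
  {"slide": [0, 0, -0.04], "delta_rot": [0, 0, 0], "fingers": 0.06},
  {"slide": [0, 0, -0.055], "delta_rot": [0, 0, 0], "fingers": 0.06},
  {"slide": [0, 0, -0.062], "delta_rot": [0, 0, 0], "fingers": 0.05},
  {"slide": [0, 0, -0.062], "delta_rot": [0, 0, 0], "fingers": 0.035},
  {"slide": [0, 0, -0.062], "delta_rot": [0, 0, 0], "fingers": 0.015},
  {"slide": [0, 0, -0.062], "delta_rot": [0, 0, 0], "fingers": 0.015},
  {"slide": [0, 0, -0.062], "delta_rot": [0, 0, 0], "fingers": 0.015},
], squeeze=30)

```text
time: 2.6
tool_pos: [0.5601, 0.029, 0.1762]
eef_rot: [-90.0, 0.1, 153.0]
ft_force: [-0.6, -2.1, 0.7]
gripper_width: 0.0244
```

Emit:
move_arm([
  {"slide": [0, 0, 0], "delta_rot": [0, 0, 0], "fingers": 0.015},
  {"slide": [0, 0, 0], "delta_rot": [0, 0, 0], "fingers": 0.015},
  {"slide": [0, 0, 0], "delta_rot": [0, 0, 0], "fingers": 0.015},
  {"slide": [0, 0, 0.001], "delta_rot": [0, 0, 0], "fingers": 0.015},
  {"slide": [0, 0, 0.002], "delta_rot": [0, 0, 0], "fingers": 0.015},
  {"slide": [0, 0, 0.003], "delta_rot": [0, 0, 0], "fingers": 0.015},
  {"slide": [0, 0, 0.004], "delta_rot": [0, 0, 0], "fingers": 0.015},
  {"slide": [0, 0, 0.004], "delta_rot": [0, 0, 0], "fingers": 0.015},
], squeeze=45)

```text
time: 3.4
tool_pos: [0.5597, 0.0294, 0.1793]
eef_rot: [-90.0, 0.0, 153.0]
ft_force: [-0.4, -0.2, -0.3]
gripper_width: 0.0152
```

Run:
```python
from rig import state,camera
from h import *
ims=[]
for n,(x0,y0,w,h) in(("top",(270,150,160,140)),("scene",(270,130,90,79))):
    c=camera(n);ims.append(cv2.convertScaleAbs(cv2.resize(c["pixels"][y0:y0+h,x0:x0+w,::-1],(400,350),interpolation=cv2.INTER_CUBIC),alpha=1.4))
    print(n,proj(c,[state()["tool_pos"],(.56,.029,.198)]))
cv2.imwrite("pics/k2.png",np.hstack(ims))
s=state();print(s["tool_pos"],s["ft_force"],s["gripper_width"])
```

```text
top [[314.51329913 211.93022952]
 [314.76926556 211.11021265]]
scene [[309.62399972 182.57736592]
 [309.6061799  178.73875004]]
[0.55962936 0.0293818  0.17916139] [0.08876076 0.68054342 0.9073186 ] 0.01495313467327061
```

View pics/k2.png

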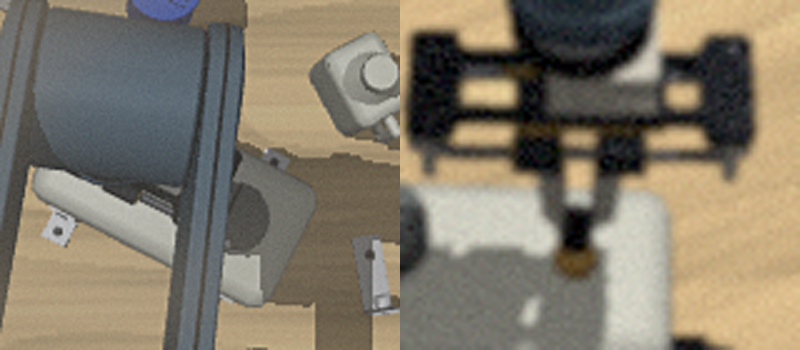

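Run:
```python
from rig import state,camera
from h import *
c=camera("scene");pickle.dump(c,open("s2.pkl","wb"))
print("k1 expected tips mid",proj(c,[(.5588,.0306,.2349)]),"seen ~311.8,166.8")
s=state();tp=s["tool_pos"];j=np.array([.454,.89,0])
x0,y0,w,h=285,155,50,45
im=cv2.convertScaleAbs(cv2.resize(c["pixels"][y0:y0+h,x0:x0+w,::-1],(800,720)[:2] if 0 else (640,576),interpolation=cv2.INTER_LANCZOS4),alpha=1.6,beta=15)
sc=12.8
def dot(X,col):
    u=(proj(c,[X])[0]+.5-[x0,y0])*sc;cv2.circle(im,tuple(int(v) for v in u),4,col,1)
for sg in(1,-1):
  dot(tp+sg*j*.0075,(0,0,255));dot(tp+sg*j*.025,(0,0,255));dot(tp+sg*j*.0075+[0,0,.03],(0,0,255))
K=np.array([.56,.029,0]);vv=j
for z in(.174,.198):
  for sg in(1,-1):dot(K+sg*j*.011+[0,0,z],(0,255,0))
cv2.imwrite("pics/k3.png",im)
```

```text
k1 expected tips mid [[310.0618178  170.03100379]] seen ~311.8,166.8
```

View pics/k3.png

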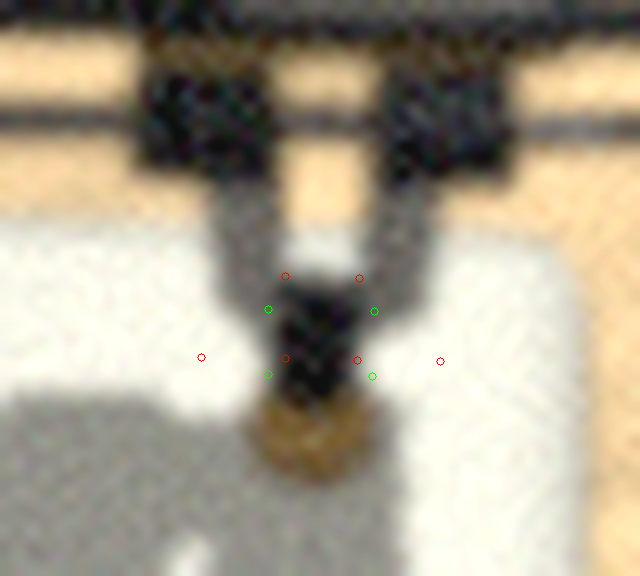

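Run:
```python
from h import *
a=C["scene"]["pixels"];b=pickle.load(open("s2.pkl","rb"))["pixels"]
for r in range(176,194):
    print(r,a[r,300:320].mean(1).astype(int).tolist(),'|',b[r,300:320].mean(1).astype(int).tolist())
```

```text
176 [136, 130, 136, 133, 134, 121, 109, 96, 81, 73, 83, 90, 106, 124, 137, 136, 134, 139, 132, 137] | [138, 113, 78, 58, 61, 54, 58, 64, 73, 72, 82, 91, 83, 69, 47, 52, 54, 67, 94, 124]
177 [136, 133, 136, 134, 125, 105, 78, 54, 36, 28, 36, 52, 79, 105, 129, 130, 138, 132, 137, 133] | [142, 113, 79, 61, 56, 56, 43, 27, 33, 38, 42, 49, 40, 46, 50, 50, 57, 69, 101, 131]
178 [138, 133, 139, 130, 112, 78, 44, 31, 7, 10, 14, 16, 47, 86, 120, 130, 138, 137, 135, 135] | [140, 123, 91, 68, 59, 52, 40, 25, 14, 9, 12, 21, 30, 41, 55, 50, 55, 73, 103, 132]
179 [132, 137, 135, 131, 109, 67, 28, 5, 21, 8, 9, 12, 35, 72, 108, 126, 137, 139, 134, 136] | [144, 135, 113, 90, 68, 57, 50, 28, 17, 0, 0, 11, 14, 39, 53, 62, 75, 94, 118, 142]
180 [133, 135, 134, 134, 110, 69, 27, 3, 0, 16, 4, 3, 27, 68, 106, 131, 137, 135, 135, 135] | [143, 144, 135, 116, 91, 66, 41, 7, 11, 9, 5, 4, 22, 52, 71, 95, 103, 121, 131, 142]
181 [134, 139, 131, 132, 111, 73, 32, 13, 15, 4, 9, 10, 33, 78, 115, 136, 135, 137, 135, 139] | [142, 147, 140, 134, 111, 73, 39, 7, 0, 10, 7, 19, 36, 74, 102, 121, 130, 140, 145, 147]
182 [
[... 1486 characters left out ...]
64, 49, 40, 49, 58, 66, 71, 67, 72, 90, 109, 134, 138, 138, 136, 132] | [82, 77, 80, 76, 70, 51, 45, 49, 43, 44, 46, 46, 48, 51, 66, 85, 117, 142, 147, 146]
191 [72, 74, 74, 72, 63, 56, 44, 42, 46, 53, 56, 57, 71, 104, 125, 131, 137, 133, 140, 136] | [77, 80, 81, 79, 69, 61, 50, 42, 43, 38, 43, 43, 54, 61, 73, 89, 115, 136, 143, 148]
192 [72, 70, 73, 76, 78, 69, 69, 60, 64, 71, 68, 82, 100, 122, 136, 137, 138, 139, 134, 133] | [78, 82, 80, 80, 74, 73, 63, 59, 52, 45, 45, 55, 63, 73, 77, 88, 108, 136, 143, 146]
193 [74, 69, 75, 81, 89, 98, 96, 102, 103, 105, 105, 116, 126, 133, 134, 134, 136, 137, 137, 139] | [79, 76, 79, 78, 84, 77, 73, 68, 66, 67, 66, 72, 76, 79, 81, 86, 106, 131, 143, 146]
```

Emit:
move_arm([
  {"slide": [0, 0, 0], "delta_rot": [0, 0, 0], "fingers": 0.012},
  {"slide": [0, 0, 0], "delta_rot": [0, 0, 0], "fingers": 0.01},
  {"slide": [0, 0, 0], "delta_rot": [0, 0, 0], "fingers": 0.01},
  {"slide": [0, 0, 0], "delta_rot": [0, 0, 0], "fingers": 0.01},
  {"slide": [0, 0, 0], "delta_rot": [0, 0, 0], "fingers": 0.01},
  {"slide": [0, 0, 0], "delta_rot": [0, 0, 0], "fingers": 0.01},
  {"slide": [0, 0, 0], "delta_rot": [0, 0, 0], "fingers": 0.01},
  {"slide": [0, 0, 0], "delta_rot": [0, 0, 0], "fingers": 0.01},
], squeeze=10)

```text
time: 4.35
tool_pos: [0.5597, 0.0293, 0.1793]
eef_rot: [-90.0, 0.0, 153.0]
ft_force: [0.3, -0.0, 1.0]
gripper_width: 0.01
```

Run:
```python
from h import *
from rig import camera
p=np.array([.2185,-.5041,.1964]);j=np.array([np.cos(np.radians(-66.6)),np.sin(np.radians(-66.6)),0])
for n in C: print(n,proj(C[n],[p,p+j*.0465,p-j*.0465,p+j*.064,p-j*.064]).round(1).tolist())
a=C["scene"]["pixels"][90:190,0:120,::-1]
c=camera("scene");b=c["pixels"][130:200,270:354,::-1]
b=cv2.resize(b,(400,333),interpolation=cv2.INTER_CUBIC);a=cv2.resize(a,(400,333),interpolation=cv2.INTER_CUBIC)
cv2.imwrite("pics/m1.png",cv2.convertScaleAbs(np.hstack([a,b]),alpha=1.8,beta=20))
```

```text
scene [[78.0, 155.9], [63.0, 166.4], [92.6, 145.8], [57.3, 170.5], [97.9, 142.0]]
top [[564.5, 368.7], [583.6, 359.6], [545.2, 377.8], [590.8, 356.2], [538.0, 381.3]]
```

View pics/m1.png

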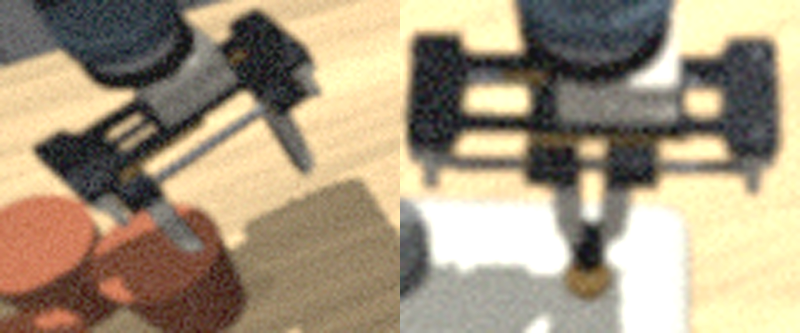

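Closed to 10 mm there is still nothing in the grip. The images show the tips about 3 px higher than the reported TCP projects, so they are probably above the knob. I'll open, go lower and try again.

Emit:
move_arm([
  {"slide": [0, 0, 0], "delta_rot": [0, 0, 0], "fingers": 0.05},
  {"slide": [0, 0, 0], "delta_rot": [0, 0, 0], "fingers": 0.05},
  {"slide": [0, 0, 0], "delta_rot": [0, 0, 0], "fingers": 0.05},
  {"slide": [0, 0, -0.005], "delta_rot": [0, 0, 0], "fingers": 0.05},
  {"slide": [0, 0, -0.01], "delta_rot": [0, 0, 0], "fingers": 0.05},
  {"slide": [0, 0, -0.013], "delta_rot": [0, 0, 0], "fingers": 0.03},
  {"slide": [0, 0, -0.013], "delta_rot": [0, 0, 0], "fingers": 0.012},
  {"slide": [0, 0, -0.013], "delta_rot": [0, 0, 0], "fingers": 0.012},
], squeeze=15)

```text
time: 5.2
tool_pos: [0.5596, 0.0293, 0.1661]
eef_rot: [-90.0, -0.0, 153.0]
ft_force: [-0.6, -0.2, -0.3]
gripper_width: 0.031
```

Emit:
move_arm([
  {"slide": [0, 0, 0], "delta_rot": [0, 0, 0], "fingers": 0.012},
  {"slide": [0, 0, 0], "delta_rot": [0, 0, 0], "fingers": 0.012},
  {"slide": [0, 0, 0], "delta_rot": [0, 0, 0], "fingers": 0.012},
  {"slide": [0, 0, 0], "delta_rot": [0, 0, 0], "fingers": 0.012},
  {"slide": [0, 0, 0], "delta_rot": [0, 0, 0], "fingers": 0.012},
  {"slide": [0, 0, 0], "delta_rot": [0, 0, 0], "fingers": 0.012},
  {"slide": [0, 0, 0], "delta_rot": [0, 0, 0], "fingers": 0.012},
  {"slide": [0, 0, 0], "delta_rot": [0, 0, 0], "fingers": 0.012},
])

```text
time: 6.0
tool_pos: [0.5589, 0.0277, 0.1663]
eef_rot: [-89.8, -0.0, 153.0]
ft_force: [-3.1, -5.2, 0.5]
gripper_width: 0.0212
```

Gripped: width 21 mm, with about 6 N sideways along the jaw axis. I'll recentre by 2 mm, firm the grip and pull up.

Emit:
move_arm([
  {"slide": [-0.0005, -0.001, 0], "delta_rot": [0, 0, 0], "fingers": 0.012},
  {"slide": [-0.001, -0.002, 0], "delta_rot": [0, 0, 0], "fingers": 0.012},
  {"slide": [-0.001, -0.002, 0.001], "delta_rot": [0, 0, 0], "fingers": 0.012},
  {"slide": [-0.001, -0.002, 0.003], "delta_rot": [0, 0, 0], "fingers": 0.012},
  {"slide": [-0.001, -0.002, 0.005], "delta_rot": [0, 0, 0], "fingers": 0.012},
  {"slide": [-0.001, -0.002, 0.007], "delta_rot": [0, 0, 0], "fingers": 0.012},
  {"slide": [-0.001, -0.002, 0.009], "delta_rot": [0, 0, 0], "fingers": 0.012},
  {"slide": [-0.001, -0.002, 0.011], "delta_rot": [0, 0, 0], "fingers": 0.012},
], squeeze=45)

```text
time: 6.8
tool_pos: [0.5588, 0.0276, 0.177]
eef_rot: [-90.0, -0.0, 153.0]
ft_force: [4.4, 1.8, -10.5]
gripper_width: 0.0205
```

Emit:
move_arm([
  {"slide": [0, 0, 0.001], "delta_rot": [0, 0, 0], "fingers": 0.012},
  {"slide": [0, 0, 0.002], "delta_rot": [0, 0, 0], "fingers": 0.012},
  {"slide": [0, 0, 0.003], "delta_rot": [0, 0, 0], "fingers": 0.012},
  {"slide": [0, 0, 0.003], "delta_rot": [0, 0, 0], "fingers": 0.012},
  {"slide": [0, 0, 0.003], "delta_rot": [0, 0, 0], "fingers": 0.012},
  {"slide": [0, 0, 0.003], "delta_rot": [0, 0, 0], "fingers": 0.012},
  {"slide": [0, 0, 0.003], "delta_rot": [0, 0, 0], "fingers": 0.012},
  {"slide": [0, 0, 0.003], "delta_rot": [0, 0, 0], "fingers": 0.012},
])

```text
time: 7.6
tool_pos: [0.5587, 0.0276, 0.1785]
eef_rot: [-90.0, -0.1, 153.0]
ft_force: [7.4, 1.6, -18.3]
gripper_width: 0.0209
```

Emit:
move_arm([
  {"slide": [0, 0, 0], "delta_rot": [0, 0, 0], "fingers": 0.012},
  {"slide": [0, 0, 0], "delta_rot": [0, 0, 0], "fingers": 0.012},
  {"slide": [0, 0, 0], "delta_rot": [0, 0, 0], "fingers": 0.012},
  {"slide": [0, 0, 0], "delta_rot": [0, 0, 0], "fingers": 0.012},
  {"slide": [0, 0, 0], "delta_rot": [0, 0, 0], "fingers": 0.05},
  {"slide": [0, 0, 0], "delta_rot": [0, 0, 0], "fingers": 0.05},
  {"slide": [0, 0, 0], "delta_rot": [0, 0, 0], "fingers": 0.05},
  {"slide": [0, 0, 0], "delta_rot": [0, 0, 0], "fingers": 0.05},
])

```text
time: 8.4
tool_pos: [0.5588, 0.0271, 0.1813]
eef_rot: [-90.0, 0.1, 153.0]
ft_force: [-0.3, -0.2, 0.4]
gripper_width: 0.0475
```

Vented and released. I'll go up and over to the cap.

Emit:
move_arm([
  {"slide": [0, 0, 0.03], "delta_rot": [0, 0, 0], "fingers": 0.05},
  {"slide": [0, 0, 0.06], "delta_rot": [0, 0, 0], "fingers": 0.05},
  {"slide": [-0.01, -0.02, 0.06], "delta_rot": [0, 0, 0], "fingers": 0.05},
  {"slide": [-0.03, -0.055, 0.06], "delta_rot": [0, 0, 0], "fingers": 0.05},
  {"slide": [-0.045, -0.09, 0.06], "delta_rot": [0, 0, 0], "fingers": 0.05},
  {"slide": [-0.055, -0.1055, 0.06], "delta_rot": [0, 0, 0], "fingers": 0.05},
  {"slide": [-0.055, -0.1055, 0.06], "delta_rot": [0, 0, 0], "fingers": 0.05},
  {"slide": [-0.055, -0.1055, 0.06], "delta_rot": [0, 0, 0], "fingers": 0.05},
])

```text
time: 9.2
tool_pos: [0.5038, -0.0783, 0.2408]
eef_rot: [-90.0, 0.1, 152.9]
ft_force: [0.9, -1.1, -0.4]
gripper_width: 0.0496
```

Run:
```python
from rig import state,camera
from h import *
c=camera("scene");x0,y0,w,h=220,100,140,122
a=C["scene"]["pixels"][177:193,300:320].mean(2);b=c["pixels"][177:193,300:320].mean(2)
print("knob diff",np.abs(a-b)[:9].mean(),b[1:6,4:14].astype(int).tolist())
im=cv2.resize(c["pixels"][y0:y0+h,x0:x0+w,::-1],(680,592),interpolation=cv2.INTER_CUBIC)
cv2.imwrite("pics/c1.png",cv2.convertScaleAbs(im,alpha=1.6,beta=10))
s=state();print(s["tool_pos"],s["ft_force"],proj(c,[s["tool_pos"]]))
```

```text
knob diff 5.574074074074074 [[118, 84, 48, 20, 14, 16, 21, 19, 54, 91], [110, 73, 29, 7, 13, 19, 4, 20, 33, 70], [112, 69, 31, 20, 6, 4, 13, 19, 29, 65], [114, 78, 26, 6, 18, 20, 6, 25, 37, 81], [125, 86, 43, 13, 9, 16, 12, 6, 43, 92]]
[ 0.50399097 -0.07779743  0.24067942] [-0.634689    0.58743318 -0.53073007] [[262.62779677 167.96888439]]
```

View pics/c1.png

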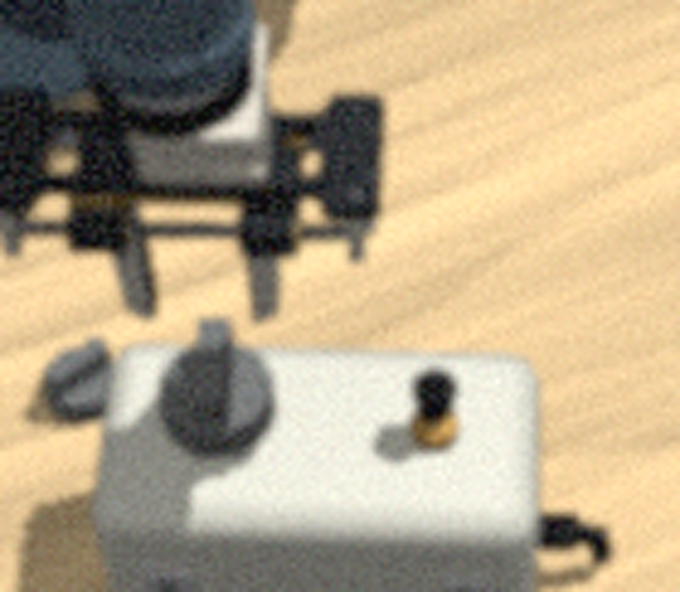

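The knob is back at rest (crop 433,395) and the fingers straddle the bar (tips at crop 142,312 and 264,315, bar at 215,335). Next I'll go down and close gently.

Emit:
move_arm([
  {"slide": [0, 0, -0.02], "delta_rot": [0, 0, 0], "fingers": 0.05},
  {"slide": [0, 0, -0.035], "delta_rot": [0, 0, 0], "fingers": 0.05},
  {"slide": [0, 0, -0.05], "delta_rot": [0, 0, 0], "fingers": 0.05},
  {"slide": [0, 0, -0.058], "delta_rot": [0, 0, 0], "fingers": 0.05},
  {"slide": [0, 0, -0.063], "delta_rot": [0, 0, 0], "fingers": 0.05},
  {"slide": [0, 0, -0.063], "delta_rot": [0, 0, 0], "fingers": 0.03},
  {"slide": [0, 0, -0.063], "delta_rot": [0, 0, 0], "fingers": 0.012},
  {"slide": [0, 0, -0.063], "delta_rot": [0, 0, 0], "fingers": 0.012},
], squeeze=12)

```text
time: 10.05
tool_pos: [0.5042, -0.0783, 0.178]
eef_rot: [-90.0, 0.1, 153.0]
ft_force: [-0.8, -0.6, 1.0]
gripper_width: 0.0309
```

Emit:
move_arm([
  {"slide": [0, 0, 0], "delta_rot": [0, 0, 0], "fingers": 0.01},
  {"slide": [0, 0, 0], "delta_rot": [0, 0, 0], "fingers": 0.01},
  {"slide": [0, 0, 0], "delta_rot": [0, 0, 0], "fingers": 0.01},
  {"slide": [0, 0, 0], "delta_rot": [0, 0, 0], "fingers": 0.01},
  {"slide": [0, 0, 0], "delta_rot": [0, 0, 0], "fingers": 0.01},
  {"slide": [0, 0, 0], "delta_rot": [0, 0, 0], "fingers": 0.01},
  {"slide": [0, 0, 0], "delta_rot": [0, 0, 0], "fingers": 0.01},
  {"slide": [0, 0, 0], "delta_rot": [0, 0, 0], "fingers": 0.01},
])

```text
time: 10.85
tool_pos: [0.5039, -0.0783, 0.1774]
eef_rot: [-90.0, 0.0, 153.0]
ft_force: [0.5, -0.3, 3.1]
gripper_width: 0.0181
```

```bash
python3 -c "
from rig import state
s=state()
for k in('tool_pos','ft_force','torque','gripper_width','q'):print(k,s[k])"
```

```text
tool_pos [ 0.50388272 -0.07832719  0.17741063]
ft_force [ 0.49383021 -0.27390118  3.06794617]
torque [-0.04202333 -0.07455272 -0.01059748]
gripper_width 0.018068633688531982
q [-2.13812519e+01  1.15179294e+01  9.51267994e+01 -5.35340892e-03
  7.33195747e+01  9.56182307e+01]
```

Gripped cleanly (18.1 mm, negligible side force). I'll firm the grip and press.

Emit:
move_arm([
  {"slide": [0, 0, 0], "delta_rot": [0, 0, 0], "fingers": 0.01},
  {"slide": [0, 0, 0], "delta_rot": [0, 0, 0], "fingers": 0.01},
  {"slide": [0, 0, -0.002], "delta_rot": [0, 0, 0], "fingers": 0.01},
  {"slide": [0, 0, -0.004], "delta_rot": [0, 0, 0], "fingers": 0.01},
  {"slide": [0, 0, -0.006], "delta_rot": [0, 0, 0], "fingers": 0.01},
  {"slide": [0, 0, -0.008], "delta_rot": [0, 0, 0], "fingers": 0.01},
  {"slide": [0, 0, -0.009], "delta_rot": [0, 0, 0], "fingers": 0.01},
  {"slide": [0, 0, -0.009], "delta_rot": [0, 0, 0], "fingers": 0.01},
], squeeze=55)

```text
time: 11.65
tool_pos: [0.5039, -0.0784, 0.1689]
eef_rot: [-90.0, 0.1, 153.0]
ft_force: [-0.9, -0.7, 9.4]
gripper_width: 0.0173
```

Emit:
move_arm([
  {"slide": [0, 0, -0.001], "delta_rot": [0, 0, 0], "fingers": 0.01},
  {"slide": [0, 0, -0.002], "delta_rot": [0, 0, 0], "fingers": 0.01},
  {"slide": [0, 0, -0.002], "delta_rot": [0, 0, 0], "fingers": 0.01},
  {"slide": [0, 0, -0.002], "delta_rot": [0, 0, 0.05], "fingers": 0.01},
  {"slide": [0, 0, -0.002], "delta_rot": [0, 0, 0.1], "fingers": 0.01},
  {"slide": [0, 0, -0.002], "delta_rot": [0, 0, 0.17], "fingers": 0.01},
  {"slide": [0, 0, -0.002], "delta_rot": [0, 0, 0.24], "fingers": 0.01},
  {"slide": [0, 0, -0.002], "delta_rot": [0, 0, 0.3], "fingers": 0.01},
])

```text
time: 12.45
tool_pos: [0.5051, -0.0784, 0.1687]
eef_rot: [-90.0, 0.3, 170.3]
ft_force: [-1.6, 0.7, 16.2]
gripper_width: 0.0175
```

```bash
python3 -c "
from rig import state
s=state()
for k in('tool_pos','eef_rot','ft_force','torque','gripper_width'):print(k,s[k])"
```

```text
tool_pos [ 0.50508018 -0.07837969  0.16866226]
eef_rot [-89.98308577   0.25483917 170.33735583]
ft_force [-1.56879236  0.73206472 16.24971936]
torque [ 0.2203105   0.26039604 -0.09003763]
gripper_width 0.017515253625801717
```

Emit:
move_arm([
  {"slide": [0, 0, 0], "delta_rot": [0, 0, 0.07], "fingers": 0.01},
  {"slide": [0, 0, 0], "delta_rot": [0, 0, 0.14], "fingers": 0.01},
  {"slide": [0, 0, 0], "delta_rot": [0, 0, 0.21], "fingers": 0.01},
  {"slide": [0, 0, 0], "delta_rot": [0, 0, 0.28], "fingers": 0.01},
  {"slide": [0, 0, 0], "delta_rot": [0, 0, 0.35], "fingers": 0.01},
  {"slide": [0, 0, 0], "delta_rot": [0, 0, 0.42], "fingers": 0.01},
  {"slide": [0, 0, 0], "delta_rot": [0, 0, 0.48], "fingers": 0.01},
  {"slide": [0, 0, 0], "delta_rot": [0, 0, 0.52], "fingers": 0.01},
])

```text
time: 13.25
tool_pos: [0.5054, -0.0781, 0.1687]
eef_rot: [-89.9, 0.3, -159.9]
ft_force: [-0.8, 2.5, 16.9]
gripper_width: 0.0173
```

Emit:
move_arm([
  {"slide": [0, 0, 0], "delta_rot": [0, 0, 0.07], "fingers": 0.01},
  {"slide": [0, 0, 0], "delta_rot": [0, 0, 0.14], "fingers": 0.01},
  {"slide": [0, 0, 0], "delta_rot": [0, 0, 0.21], "fingers": 0.01},
  {"slide": [0, 0, 0], "delta_rot": [0, 0, 0.28], "fingers": 0.01},
  {"slide": [0, 0, 0], "delta_rot": [0, 0, 0.35], "fingers": 0.01},
  {"slide": [0, 0, 0], "delta_rot": [0, 0, 0.4], "fingers": 0.01},
  {"slide": [0, 0, 0], "delta_rot": [0, 0, 0.4], "fingers": 0.01},
  {"slide": [0, 0, 0], "delta_rot": [0, 0, 0.4], "fingers": 0.01},
])

```text
time: 14.05
tool_pos: [0.5053, -0.0778, 0.1687]
eef_rot: [-89.8, 0.2, -137.1]
ft_force: [-0.8, 1.5, 17.0]
gripper_width: 0.0175
```

```bash
python3 -c "
from rig import state
s=state()
for k in('tool_pos','eef_rot','ft_force','torque','gripper_width','q'):print(k,s[k])"
```

```text
tool_pos [ 0.50526606 -0.07779685  0.16866461]
eef_rot [ -89.81558902    0.19343887 -137.08939731]
ft_force [-0.83699696  1.48226037 16.99676706]
torque [0.55031293 0.26121321 0.01933417]
gripper_width 0.017496111581300374
q [-21.3438635   11.90161448  95.92516206   0.09901952  71.92311855
  25.7153255 ]
```

Turned 70° while held at the stop. Now lifting straight up.

Emit:
move_arm([
  {"slide": [0.001, 0.0005, 0.003], "delta_rot": [0, 0, 0], "fingers": 0.01},
  {"slide": [0.001, 0.0005, 0.007], "delta_rot": [0, 0, 0], "fingers": 0.01},
  {"slide": [0.001, 0.0005, 0.011], "delta_rot": [0, 0, 0], "fingers": 0.01},
  {"slide": [0.001, 0.0005, 0.015], "delta_rot": [0, 0, 0], "fingers": 0.01},
  {"slide": [0.001, 0.0005, 0.019], "delta_rot": [0, 0, 0], "fingers": 0.01},
  {"slide": [0.001, 0.0005, 0.023], "delta_rot": [0, 0, 0], "fingers": 0.01},
  {"slide": [0.001, 0.0005, 0.027], "delta_rot": [0, 0, 0], "fingers": 0.01},
  {"slide": [0.001, 0.0005, 0.031], "delta_rot": [0, 0, 0], "fingers": 0.01},
])

```text
time: 14.85
tool_pos: [0.5045, -0.0776, 0.1973]
eef_rot: [-90.0, -0.0, -137.1]
ft_force: [0.3, -0.3, -1.1]
gripper_width: 0.0174
```

Emit:
move_arm([
  {"slide": [0, 0, 0.007], "delta_rot": [0, 0, 0], "fingers": 0.01},
  {"slide": [0, 0, 0.014], "delta_rot": [0, 0, 0], "fingers": 0.01},
  {"slide": [0, 0, 0.022], "delta_rot": [0, 0, 0], "fingers": 0.01},
  {"slide": [0, 0, 0.029], "delta_rot": [0, 0, 0], "fingers": 0.01},
  {"slide": [0, 0, 0.036], "delta_rot": [0, 0, 0], "fingers": 0.01},
  {"slide": [0, 0, 0.04], "delta_rot": [0, 0, 0], "fingers": 0.01},
  {"slide": [0, 0, 0.041], "delta_rot": [0, 0, 0], "fingers": 0.01},
  {"slide": [0, 0, 0.041], "delta_rot": [0, 0, 0], "fingers": 0.01},
])

```text
time: 15.65
tool_pos: [0.5046, -0.0777, 0.2383]
eef_rot: [-90.0, 0.0, -137.1]
ft_force: [-0.3, 0.2, -1.5]
gripper_width: 0.0169
```

Run:
```python
from rig import state,camera
from h import *
c=camera("scene");x0,y0,w,h=170,100,210,184
im=cv2.resize(c["pixels"][y0:y0+h,x0:x0+w,::-1],(680,596),interpolation=cv2.INTER_CUBIC)
cv2.imwrite("pics/f1.png",cv2.convertScaleAbs(im,alpha=1.6,beta=10))
s=state();print(s["tool_pos"],s["eef_rot"],s["ft_force"],s["gripper_width"])
```

```text
[ 0.50450349 -0.07762176  0.23804295] [-9.00221129e+01 -1.06061443e-02 -1.37097495e+02] [ 0.36008017  0.33219133 -0.54105916] 0.017423629703442405
```

View pics/f1.png

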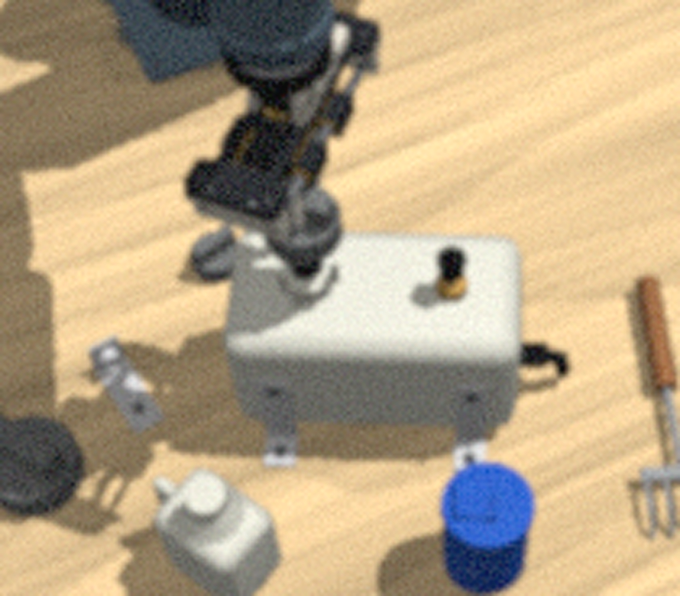

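The cap is in the gripper (crop 308,225) above the open white neck (305,280). The knob is at rest (452,270) and the bystanders haven't moved. I'll let it settle for one call, then hand in.

Emit:
move_arm([
  {"slide": [0, 0, 0], "delta_rot": [0, 0, 0], "fingers": 0.01},
  {"slide": [0, 0, 0], "delta_rot": [0, 0, 0], "fingers": 0.01},
  {"slide": [0, 0, 0], "delta_rot": [0, 0, 0], "fingers": 0.01},
  {"slide": [0, 0, 0], "delta_rot": [0, 0, 0], "fingers": 0.01},
  {"slide": [0, 0, 0], "delta_rot": [0, 0, 0], "fingers": 0.01},
  {"slide": [0, 0, 0], "delta_rot": [0, 0, 0], "fingers": 0.01},
  {"slide": [0, 0, 0], "delta_rot": [0, 0, 0], "fingers": 0.01},
  {"slide": [0, 0, 0], "delta_rot": [0, 0, 0], "fingers": 0.01},
])

```text
time: 16.5
tool_pos: [0.5047, -0.0777, 0.2383]
eef_rot: [-90.0, 0.0, -137.1]
ft_force: [0.8, -0.3, -0.4]
gripper_width: 0.0174
```

```bash
python3 -c "
from rig import state,hand_in
s=state();print(s['time'],s['tool_pos'],s['gripper_width'],s['ft_force'],abs(s['qvel']).max());print(hand_in())"
```

```text
16.5 [ 0.50465237 -0.07766943  0.23826288] 0.017419381138875825 [ 0.75678221 -0.25503752 -0.40587902] 0.02447048615285705
the job is handed in; nothing more can be done
None
```

I vented the tank, took the middle-sized cap off the neck, and handed the job in at 16.5 s with the cap still in the gripper. `hand_in` gives no verdict, so what follows rests on my own readings.

- **Vent:** I pulled the relief knob up about 12 mm to its stop, where the upward pull reached about 18 N. I held it there for about a second and released it. A later picture showed the knob back at rest.
- **Cap:** I pressed it to its hard stop, with about 17 N on the wrist. I then turned it 70° counter-clockwise and lifted it straight up.
- **Last checks:** The cap is upright and still, about 60 mm above where it sat, gripped at 17.4 mm. The last picture showed the neck open and the jug, canister, rake and bracket where they were.

**First grasp missed:** my first try at the knob closed on nothing. The visible fingertips sit roughly 15–20 mm higher than the reported TCP suggests. I reopened, went 13 mm lower and gripped it.

**Small disagreements:** position estimates from the two cameras, and from touching the parts, differed by a few millimetres. None of these affected the outcome.

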